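Swap the tube inserts between two centrifuge buckets and close the lids

ROBOT

A 6-joint arm with a two-finger parallel gripper is mounted at the origin on the work surface. World frame = base frame: x ahead of the robot, y to its left, z up, the work surface at z = 0. Lengths are in mm, angles in rad, forces in N, time in s.
With the tool pointing down it reaches from about 350 to 875 mm from the base axis. Payload 4.2 kg.
Tool frame: the origin (TCP) lies at the very end of the fingers, on their centre line; the grasp point (between the pads) lies 19 mm behind it; z points along the fingers, y is the line along which they close (so a half turn about z gives the same grasp; the last joint's range is limited). The gripper opens to 85 mm and grips with 20 to 120 N. Pads are 22 mm wide; open, the fingers measure 114 mm over their backs; the gripper's body (76 mm by 85 mm) begins 54 mm behind the grasp point. The pads swing forward as they close: fully open they stand 13 mm farther back than shut.
Start: joints at [-1.003, 0.385, 0.008, 0, -1.194, -0.259], TCP at [189.963, -595.41, 231.312] pointing down, gripper open.
Joint ranges: [-3.14, 3.14], [-1.21, 2.06], [-1.07, 1.41], [-3.16, 2.05], [-2.99, -0.16], [-3.1, 3.1]. Speed limits (rad/s): [2.79, 2.79, 3.14, 3.14, 3.14, 3.14].

INTERFACE

Orientations are given as a unit quaternion [x, y, z, w].
In Python, from bench import arm gives the robot as it stands. The module is installed in compiled form; this text tells all that it offers.
- The arm moves only by the tool drive_tool, never from a script. Its argument "targets" is a list of rows, each a list of 5 numbers: the closure, from -1 (fully open) to 1 (shut), then the shift along the tool's x, y, z in mm, then the turn about the tool's z in degrees. In form: [[grip, tx, ty, tz, roll], ...]. A call has 1 to 12 rows; each row is the pose to reach, as a shift and turn from the pose commanded when the call began, along the tool's axes at that moment; what a row does not reach only later rows make up. A row lasts 1/10 s, in which the tool goes at most 50 mm and 8.59 degrees, less where a joint would pass 70% of its speed; a pose out of reach is approached as far as the arm can. A call with a gripper value outside its range is refused whole. The fingers move at their own pace and stop on an object; the grip force is fixed at half the most. Time passes only in rows, so rows that repeat a pose let the fingers close. It gives the time, the measured TCP pose, the force, the opening and the grip force at its end, in the units of the state.
- arm.read_state(): the state, without advancing time (a new reading comes with each control period).
- arm.get_image(name): name is "scene" or "top" or "wrist"; returns the picture (400x640x3 uint8, blue, green, red); there is no depth.
- arm.camera_params(name): a dict with "fov_y" (degrees; the focal length in pixels is half the picture's height over the tangent of half this angle, whatever the lens; pixels are square), "cx", "cy" (the principal point, pixels), "D" ([k1, k2, p1, p2, k3] as OpenCV has them; the pictures are not rectified), "rvec" (rotation vector, rad) and "tvec" (3), from world to camera coordinates, as OpenCV has them; the wrist camera has in their place "tool_from_camera" (4x4, takes a point from camera to tool coordinates, whose origin is the TCP and whose axes are the flange's). Camera axes: x right, y down, z forward; pixel columns grow to the right and rows downward; lengths in mm; the calibration is good to about 2 mm. A picture is of the moment at which its call begins: read the wrist's pose just before it. camera_params takes no time and is no camera call.
- arm.job_done(): hands the job in; it is judged then, once.
The state is a dict: "clock": time; "joints": joint angles; "joint_vel": joint speeds; "joint_efforts": joint torques, N m; "position": TCP position; "ee_rot": TCP orientation; "contact_force": force on the tool from outside, world axes, zero at the start; "wrist_torque": the same for the moment, N m; "gripper_width": finger opening in mm; "grasp_force": force on a finger pad.
Only numpy, scipy, OpenCV 4.12 (cv2) and the standard library are available. Lean on these libraries where they do the work, as an engineer would, in place of code of your own. Each camera call takes 0.05 s, during which the arm holds its last target. There are 200 camera calls.

TASK

The two tube inserts are in each other's centrifuge buckets: swap them so that the round insert stands in the round bucket and the square insert in the square bucket, parking one of them freely on the empty rubber mat on the way, and close each bucket with the lid of its own shape, seated flat on the rim all round. Keep the inserts upright and set them down without dropping them. Do not push the forceps, the vial or the tape roll about.

Things in the scene. Friction and masses are not known exactly. Their poses are not given: they have to be found in the camera images.
- round_bucket: Black round centrifuge bucket, the taller one, standing fast on the bench: outside diameter 124 mm, height 88, wall 4, mouth 116 wide, inner floor 6 mm above its underside. Origin: centre of the underside, z up. Flank bosses stand out 6 mm. At the start it holds the square insert, its handle top 24 mm below the rim: open the fingers only part way to fit the mouth.
- square_bucket: Black square centrifuge bucket, the lower one, standing fast on the bench: outside 108 x 108 mm (sides along its x and y), height 74, wall 4, mouth 100 x 100, inner floor 6 mm above its underside. Origin: centre of the underside, z up. Flank bosses stand out 6 mm. At the start it holds the round insert, which stands 2 mm above its rim, too high for a lid.
- mat: Empty round dark rubber mat fixed to the bench, diameter 116 mm, 4 mm thick: the free parking spot. Origin: centre of its underside (at bench height), z up.
- round_insert: Round white tube insert (drum 72 mm in diameter, 34 mm high, grey tube caps rising 3 mm above its top near the edge) with an upright round grey handle in the middle, 20 mm in diameter, from 34 to 70 mm above the underside. 150 to 310 g, loose. Origin: centre of the underside, z up along the handle.
- square_insert: Square white tube insert (block 64 x 64 mm, 22 mm high, grey tube caps rising 3 mm above its top) with an upright round grey handle in the middle, 20 mm in diameter, from 22 to 58 mm above the underside. 110 to 225 g, loose. Origin: centre of the underside, z up along the handle; sides along x and y.
- round_lid: Round white lid, loose, 140 g, lying right way up. From below: locating disc 98 mm in diameter, 0 to 6 mm high, fits the round bucket's mouth with 9 mm play all round; plate 134 mm in diameter, 6 to 12 mm, rests on the rim; black round knob, 22 mm in diameter, 12 to 46 mm. Origin: centre of the underside, z up along the knob; seated, 82 mm above the bucket's origin.
- square_lid: Square white lid, loose, 140 g, right way up. From below: locating block 82 x 82 mm, 0 to 6 mm high, fits the square bucket's mouth with 9 mm play if sides are parallel (any quarter turn); plate 118 x 118 mm, 6 to 12 mm, rests on the rim; black round knob, 22 mm in diameter, 12 to 46 mm. Origin: centre of the underside, sides along x, y; seated, 68 mm above the bucket's origin.
- forceps: Bystander: steel forceps lying flat, loose, about 140 mm long and 60 mm wide over the finger loops, under 10 mm high. Origin: on the bench near the middle; the tips point along its x.
- vial: Bystander: small upright capped jar, loose, 30 mm in diameter, 55 mm high. Origin: centre of the underside.
- tape: Bystander: roll of paper tape lying flat, loose, 52 mm outside diameter, 19 mm high. Origin: centre of the underside.

How it is judged (in metres and radians):
On the way, in this order (a step that is already met when the one before it is completed fails the run):
1. one insert stands released and upright on the rubber mat (((horizontal distance between round_insert and mat below 0.03 m and z of round_insert in the frame of mat below 0.008 m and angle between round_insert's own z axis and vertical below 0.1 rad and contact force between round_insert and the fingers below 0.1 N and linear speed of round_insert below 0.02 m/s) or (horizontal distance between square_insert and mat below 0.03 m and z of square_insert in the frame of mat below 0.008 m and angle between square_insert's own z axis and vertical below 0.1 rad and contact force between square_insert and the fingers below 0.1 N and linear speed of square_insert below 0.02 m/s))), for 0.2 s.
2. both inserts stand released in the buckets of their own shape (horizontal distance between round_insert and round_bucket below 0.03 m and z of round_insert in the frame of round_bucket below 0.01 m and angle between each of round_insert, square_insert's own z axis and vertical below 0.1 rad and contact force between each of round_insert, square_insert and the fingers below 0.1 N and linear speed of each of round_insert, square_insert below 0.02 m/s and horizontal distance between square_insert and square_bucket below 0.03 m and z of square_insert in the frame of square_bucket below 0.01 m), for 0.2 s.
At the end, for the whole second after the job is handed in: Each insert upright (0.1 rad) on the floor (4 mm) of the bucket of its shape, within 30 mm of its axis; each lid seated on the bucket of its shape: centre within 15 mm, height within 3 mm (4 mm below), level within 0.05 rad; all four released and at rest (all of step 2 and horizontal distance between round_lid and round_bucket below 0.015 m and z of round_lid in the frame of round_bucket between 0.078 and 0.085 m and angle between each of round_lid, square_lid's own z axis and vertical below 0.05 rad and contact force between each of round_lid, square_lid and the fingers below 0.1 N and linear speed of each of round_lid, square_lid below 0.02 m/s and horizontal distance between square_lid and square_bucket below 0.015 m and z of square_lid in the frame of square_bucket between 0.064 and 0.071 m); the robot touches nothing.
It fails at once if the round insert is tipped more than 0.5 rad from upright, or dropped (falls faster than 0.8 m/s, out of the fingers) (angle between round_insert's own z axis and vertical above 0.5 rad or (linear speed of round_insert above 0.8 m/s and contact force between round_insert and the fingers below 0.1 N)).
It fails at once if the square insert is tipped more than 0.5 rad from upright, or dropped (falls faster than 0.8 m/s, out of the fingers) (angle between square_insert's own z axis and vertical above 0.5 rad or (linear speed of square_insert above 0.8 m/s and contact force between square_insert and the fingers below 0.1 N)).
It fails at once if the forceps is pushed more than 30 mm from where it lay (distance of forceps from where it was at the start of the episode above 0.03 m).
It fails at once if the vial is pushed more than 30 mm from where it lay (distance of vial from where it was at the start of the episode above 0.03 m).
It fails at once if the tape roll is pushed more than 30 mm from where it lay (distance of tape from where it was at the start of the episode above 0.03 m).
It also fails if it takes over 144 s, if anything falls off the work surface, if the arm or the gripper's body presses on something with over 40 N, if the wrist force passes 120 N, or if a joint passes its speed limit or range.

## Working session

There is one attempt and no reset: what is moved stays moved. The work goes in short steps, Python scripts to look and compute and a tool call to move; the robot and the scene stay as the last step left them, time stands still between calls to the robot, and variables do not carry over. Pictures are saved under pics/ and viewed, at most 14 in all, crops included, and the job is handed in when it is done.

Besides the shell and the picture viewer there is one more tool, called after "Call:" by a JSON object that holds its "fn" and its "kwargs". drive_tool: Moves the arm, as the interface text tells. Its arguments: {"type":"object","properties":{"targets":{"type":"array","items":{"type":"array","items":{"type":"number"}}}},"required":["targets"]}

```bash
mkdir -p pics; cat > h.py <<'E'
import numpy as np, cv2
from bench import arm
from scipy.spatial.transform import Rotation as R
def K(p,h=400):
    f=h/2/np.tan(np.radians(p["fov_y"])/2); return np.array([[f,0,p["cx"]],[0,f,p["cy"]],[0,0,1.]])
def pose(name,s=None):
    p=arm.camera_params(name)
    if name=="wrist":
        s=s or arm.read_state(); T=np.eye(4); T[:3,:3]=R.from_quat(s["ee_rot"]).as_matrix(); T[:3,3]=s["position"]
        M=T@np.array(p["tool_from_camera"]); return p,M[:3,:3],M[:3,3]
    r=cv2.Rodrigues(np.array(p["rvec"],float))[0]; return p,r.T,-r.T@np.array(p["tvec"],float).ravel()
def ray(name,uv,z,s=None):
    p,Rc,c=pose(name,s); n=cv2.undistortPoints(np.array(uv,float).reshape(-1,1,2),K(p),np.array(p["D"],float)).reshape(-1,2)
    d=np.c_[n,np.ones(len(n))]@Rc.T; return c+d*((z-c[2])/d[:,2])[:,None]
def proj(name,P,s=None):
    p,Rc,c=pose(name,s); r=cv2.Rodrigues(Rc.T)[0]
    return cv2.projectPoints(np.array(P,float).reshape(-1,1,3),r,-Rc.T@c,K(p),np.array(p["D"],float))[0].reshape(-1,2)
def totool(P,s=None):
    s=s or arm.read_state(); return R.from_quat(s["ee_rot"]).inv().apply(np.array(P)-s["position"])
E
python3 - <<'E'
from h import *
s=arm.read_state(); print(s)
for n in ["top","scene","wrist"]:
    im=arm.get_image(n); cv2.imwrite(f"pics/{n}0.png",im)
    p,Rc,c=pose(n); print(n,p["fov_y"],p["D"],c,Rc[:,2])
print(arm.camera_params("wrist"))
E
```

```text
{'clock': 0.0, 'joints': array([-1.00338792e+00,  3.85537126e-01,  6.61377893e-03, -5.33326468e-04,
       -1.19397213e+00, -2.58619377e-01]), 'joint_vel': array([ 0.00037459,  0.00075687, -0.00104237, -0.00091929, -0.0003477 ,
       -0.00079029]), 'joint_efforts': array([-7.56906975e-04, -3.92289162e+01,  1.88397843e+01,  4.18612450e+00,
       -4.49957763e-03, -1.89511020e-06]), 'position': array([ 189.80022593, -594.86688107,  230.22349189]), 'ee_rot': array([-1.53684543e-01,  9.88119374e-01,  1.06080126e-03, -1.94259296e-04]), 'contact_force': array([-0.16015424, -0.37392733,  0.3165723 ]), 'wrist_torque': array([-0.03509053, -0.02855796,  0.02520132]), 'grasp_force': 0.0, 'gripper_width': 84.80699452897966}
top 55.29410417899429 [-0.08081631  0.          0.          0.          0.        ] [427.68118418   8.91583467 940.87552856] [ 0.15699544 -0.02470102 -0.98729038]
scene 47.20222769204365 [-0.02806016  0.          0.          0.          0.        ] [1476.54084029  -68.36226448  685.61664995] [-0.80737511  0.06746065 -0.58616934]
wrist 71.0450425397518 [-0.00813395  0.          0.          0.          0.        ] [ 126.22239903 -614.50823582  372.13917864] [ 0.25118042  0.08133498 -0.96451699]
{'fov_y': 71.0450425397518, 'cx': 317.9388669815554, 'cy': 200.91893815262227, 'D': array([-0.00813395,  0.        ,  0.        ,  0.        ,  0.        ]), 'tool_from_camera': array([[-7.97479431e-04, -9.64480148e-01, -2.64154136e-01,
         6.64997796e+01],
       [ 9.99999663e-01, -7.18005616e-04, -3.97408122e-04,
         1.00217365e+00],
       [ 1.93628091e-04, -2.64154364e-01,  9.64480396e-01,
        -1.41649245e+02],
       [ 0.00000000e+00,  0.00000000e+00,  0.00000000e+00,
         1.00000000e+00]])}
```

View pics/top0.png

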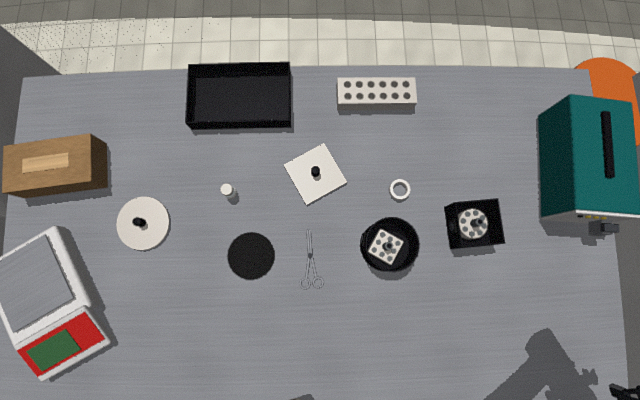

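View pics/scene0.png

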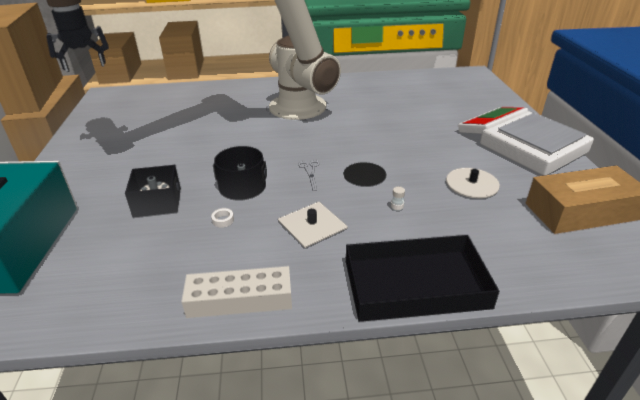

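Top view: round lid (143,223), square lid (316,174), vial (227,190), tape (400,189), mat (251,256), forceps (311,262), round bucket with square insert (390,246), square bucket with round insert (475,225). Now I'll get metric positions.

```bash
python3 - <<'E'
from h import *
im=cv2.imread("pics/top0.png"); g=cv2.cvtColor(im,cv2.COLOR_BGR2GRAY)
def big(mask,box):
    x0,y0,x1,y1=box; m=np.zeros_like(mask); m[y0:y1,x0:x1]=mask[y0:y1,x0:x1]
    c=cv2.findContours(m,cv2.RETR_EXTERNAL,cv2.CHAIN_APPROX_NONE)[0]; return max(c,key=cv2.contourArea)
w=((g>170)*255).astype(np.uint8); d=((g<60)*255).astype(np.uint8)
for n,m,box,z in [("rlid",w,(105,185,185,262),12),("slid",w,(275,135,355,212),12),("mat",d,(215,225,285,290),4),
  ("rbucket",d,(350,205,430,285),88),("sbucket",d,(435,190,515,262),74)]:
    c=big(m,box).reshape(-1,2); P=ray("top",c,z)[:,:2].astype(np.float32)
    (x,y),r=cv2.minEnclosingCircle(P); print(n,"circ",x,y,2*r,"rect",cv2.minAreaRect(P))
for n,uv,z in [("rknob",(138,221),46),("sknob",(316,171),46),("rinsert handle",(477,223),76),("sinsert handle",(389,245),64),("forceps",(310,262),5),("vial",(226,188),55),("tape",(400,188),19)]:
    print(n,ray("top",uv,z)[0].round(0))
big_=cv2.resize(im[195:285,345:515],None,fx=4.7,fy=4.7,interpolation=cv2.INTER_CUBIC); cv2.imwrite("pics/crop1.png",big_)
E
```

```text
rlid circ 539.2779541015625 420.0168151855469 132.45664978027344 rect ((539.3553466796875, 420.69818115234375), (129.99468994140625, 130.75169372558594), 45.421478271484375)
slid circ 654.962158203125 -8.88095474243164 162.39320373535156 rect ((655.464599609375, -9.309906005859375), (116.84077453613281, 116.85797119140625), 28.303895950317383)
mat circ 454.67449951171875 151.4672393798828 114.22216796875 rect ((454.677734375, 151.8647003173828), (111.14954376220703, 112.34603881835938), 44.25675582885742)
rbucket circ 469.7575988769531 -171.1432647705078 133.56076049804688 rect ((470.74041748046875, -170.88623046875), (131.81358337402344, 121.04154205322266), 88.2792739868164)
sbucket circ 513.700439453125 -376.89678955078125 167.03370666503906 rect ((513.6463623046875, -376.534912109375), (107.82986450195312, 134.36692810058594), 3.7942028045654297)
rknob [539. 415.  46.]
sknob [652. -12.  46.]
rinsert handle [ 514. -383.   76.]
sinsert handle [ 469. -175.   64.]
forceps [435.   7.   5.]
vial [612. 202.  55.]
tape [ 611. -220.   19.]
```

View pics/crop1.png

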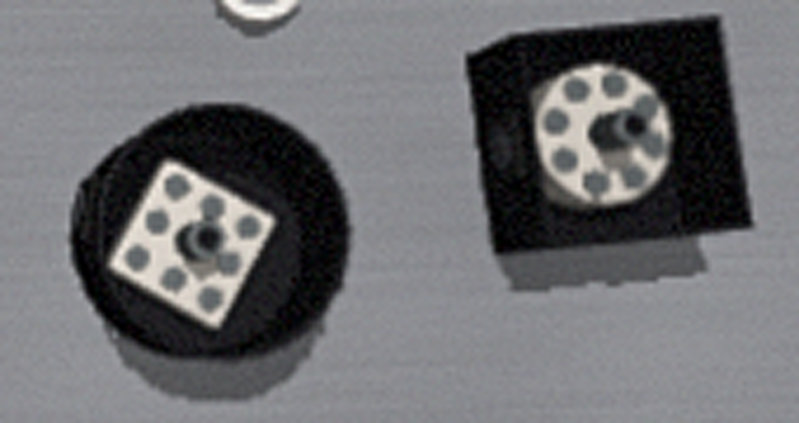

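```bash
python3 - <<'E'
from h import *
s=arm.read_state(); print(R.from_quat(s["ee_rot"]).as_matrix().round(3))
H=ray("top",(345+633/4.7,195+124/4.7),76)[0]; S=ray("top",(345+208/4.7,195+240/4.7),64)[0]; print(H,S)
a=ray("top",[(497.8,198.6),(504.6,242.9)],74); print(a, np.degrees(np.arctan2(*(a[0]-a[1])[[1,0]])), np.linalg.norm(a[0]-a[1]))
print(totool([H[0],H[1],260],s), totool([S[0],S[1],260],s))
E
```

```text
[[-0.953 -0.304 -0.001]
 [-0.304  0.953  0.002]
 [ 0.     0.002 -1.   ]]
[ 517.2457962  -390.19909033   76.        ] [ 466.5745283  -175.83285128   64.        ]
[[ 570.60550173 -440.96594415   74.        ]
 [ 465.43053748 -447.4446708    74.        ]] 3.5249381950444767 105.37431851469493
[-374.20095577   95.74241625  -29.41630137] [-391.04401404  315.37084008  -29.05759861]
```

Call:
{"fn": "drive_tool", "kwargs": {"targets": [[0, -374, 96, -29, 14], [0, -374, 96, -29, 14], [0, -374, 96, -29, 14], [0, -374, 96, -29, 14], [0, -374, 96, -29, 14], [0, -374, 96, -29, 14], [0, -374, 96, -29, 14], [0, -374, 96, -29, 14], [0, -374, 96, -29, 14], [0, -374, 96, -29, 14], [0, -374, 96, -29, 14], [0, -374, 96, -29, 14]]}}

```text
clock: 1.35
position: [515.9, -391.1, 260.3]
ee_rot: [-0.031, 1.0, 0.0, -0.0]
contact_force: [-0.1, 0.1, 0.6]
gripper_width: 42.6
grasp_force: 0.0
```

```bash
python3 - <<'E'
from h import *
s=arm.read_state(); im=arm.get_image("wrist"); cv2.imwrite("pics/w1.png",im)
print(s["position"],s["gripper_width"],s["clock"],R.from_quat(s["ee_rot"]).as_matrix().round(3))
print(proj("wrist",[[517,-390,76]],s))
E
```

```text
[ 515.93183925 -391.07547711  260.25635706] 42.5583713912329 1.35 [[-0.998 -0.063 -0.   ]
 [-0.063  0.998  0.   ]
 [ 0.     0.    -1.   ]]
[[317.97066471 183.58447566]]
```

View pics/w1.png

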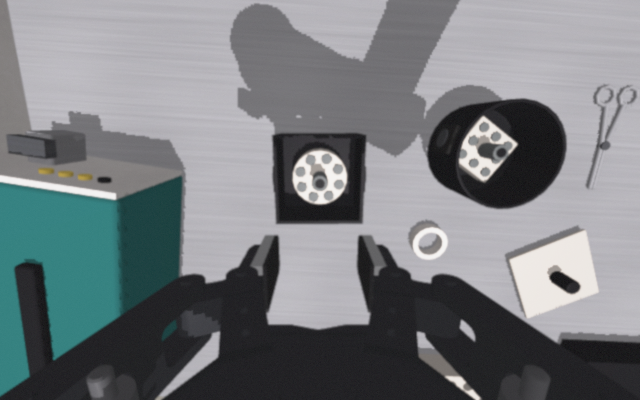

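Wrist view: round insert handle top at (320,181), square bucket rim around (274–366,134–222), round bucket right at (500,153). Prediction agrees within ~3 px. Quick numeric refinement.

```bash
cat >> h.py <<'E'
def big(mask,box):
    x0,y0,x1,y1=box; m=np.zeros(mask.shape,np.uint8); m[y0:y1,x0:x1]=mask[y0:y1,x0:x1]*255
    c=cv2.findContours(m,cv2.RETR_EXTERNAL,cv2.CHAIN_APPROX_NONE)[0]; return max(c,key=cv2.contourArea).reshape(-1,2)
E
python3 - <<'E'
from h import *
im=cv2.imread("pics/w1.png"); g=cv2.cvtColor(im,cv2.COLOR_BGR2GRAY)
c=ray("wrist",big(g<50,(262,120,378,232)),74)[:,:2].astype(np.float32); print("sb",cv2.minAreaRect(c),c.min(0),c.max(0))
c=ray("wrist",big(g>150,(288,144,352,210)),40)[:,:2].astype(np.float32); print("drum",cv2.minEnclosingCircle(c))
c=ray("wrist",big(g<50,(425,85,572,215)),88)[:,:2].astype(np.float32); print("rb",c.min(0),c.max(0),cv2.minEnclosingCircle(c))
print("handle",ray("wrist",(320,181),76), "top rb", )
print("s handle",ray("wrist",(501,153),64),"sknob",ray("wrist",(572,285),46))
c=ray("wrist",big(g>150,(500,225,605,320)),12)[:,:2].astype(np.float32); print("slid",cv2.minAreaRect(c))
E
```

```text
sb ((512.2569580078125, -389.1755676269531), (104.90194702148438, 103.75430297851562), 3.553755521774292) [ 457.09418 -443.6056 ] [ 567.5967  -336.79153]
drum ((516.3054809570312, -388.4475402832031), 36.017940521240234)
rb [ 410.33127 -270.78268] [ 528.5963   -118.370544] ((469.6004333496094, -194.78732299804688), 76.45658874511719)
handle [[ 513.85352797 -387.86337398   76.        ]] top rb
s handle [[ 468.63212008 -173.14651051   64.        ]] sknob [[649.78363923 -13.48386008  46.        ]]
slid ((652.2492065429688, -9.932594299316406), (164.77781677246094, 202.2224884033203), 3.476837158203125)
```

Call:
{"fn": "drive_tool", "kwargs": {"targets": [[0, 1, 3, 50, 0], [0, 1, 3, 100, 0], [0, 1, 3, 140, 0], [0, 1, 3, 170, 0], [0, 1, 3, 190, 0], [0, 1, 3, 202, 0], [0, 1, 3, 211, 0], [0, 1, 3, 211, 0], [1, 1, 3, 211, 0], [1, 1, 3, 211, 0], [1, 1, 3, 211, 0], [1, 1, 3, 211, 0]]}}

```text
clock: 2.6
position: [516.8, -388.0, 50.9]
ee_rot: [-0.032, 0.999, -0.001, 0.001]
contact_force: [-0.1, -1.1, 3.5]
gripper_width: 18.0
grasp_force: 58.6
```

Call:
{"fn": "drive_tool", "kwargs": {"targets": [[1, 0, 0, 0, 0], [1, 0, 0, 0, 0], [1, 0, 0, -5, 0], [1, 0, 0, -15, 0], [1, 0, 0, -40, 0], [1, 0, 0, -80, 0], [1, 0, 0, -130, 0], [1, 0, 0, -180, 0], [1, 0, 0, -210, 0], [1, 0, 0, -210, 0]]}}

```text
clock: 3.6
position: [517.6, -388.4, 265.9]
ee_rot: [-0.032, 0.999, -0.003, 0.005]
contact_force: [-0.1, 0.1, -1.8]
gripper_width: 17.9
grasp_force: 59.0
```

```bash
python3 - <<'E'
from h import *
s=arm.read_state(); im=arm.get_image("wrist"); cv2.imwrite("pics/w2.png",im)
print(s["position"],s["gripper_width"],s["grasp_force"],s["contact_force"])
x,y=454.7,151.7; print(totool([x,y,s["position"][2]],s))
E
```

```text
[ 517.6182384 -388.3688662  265.8501505] 17.904204196272936 58.98875892162323 [-0.12243648  0.06561528 -1.75073887]
[ 27.68530223 543.00467739  -3.53967976]
```

View pics/w2.png

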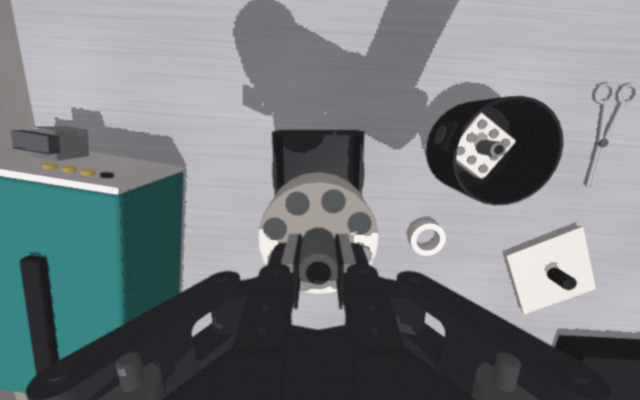

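Round insert held upright, centred under the fingers at about (318,240). Moving over the mat.

Call:
{"fn": "drive_tool", "kwargs": {"targets": [[1, 1, 20, 0, 0], [1, 4, 60, 0, 0], [1, 8, 100, 0, 0], [1, 9, 140, 0, 0], [1, 12, 185, 0, 0], [1, 14, 230, 0, 0], [1, 16, 275, 0, 0], [1, 18, 320, 0, 0], [1, 20, 365, 0, 0], [1, 22, 410, 0, 0], [1, 24, 455, 0, 0], [1, 28, 500, 0, 0]]}}

```text
clock: 4.85
position: [453.8, 111.1, 257.3]
ee_rot: [-0.032, 0.999, -0.001, -0.002]
contact_force: [0.4, 0.3, -2.4]
gripper_width: 18.1
grasp_force: 59.0
```

Call:
{"fn": "drive_tool", "kwargs": {"targets": [[1, 0, 25, 0, 0], [1, 0, 40, 0, 0], [1, 0, 43, 0, 0], [1, 0, 43, 0, 0], [1, 0, 43, 0, 0]]}}

```text
clock: 5.35
position: [452.7, 151.6, 258.8]
ee_rot: [-0.032, 1.0, -0.0, -0.001]
contact_force: [-0.0, -0.2, -2.1]
gripper_width: 18.4
grasp_force: 59.2
```

```bash
python3 - <<'E'
from h import *
s=arm.read_state(); im=arm.get_image("wrist"); cv2.imwrite("pics/w3.png",im)
print(s["position"],s["gripper_width"],s["grasp_force"],s["contact_force"])
x,y=454.7,151.7; print(totool([x,y,49],s)); print(proj("wrist",[[x,y,4],[x-58,y,4]],s))
g=cv2.cvtColor(im,cv2.COLOR_BGR2GRAY); p=proj("wrist",[[x-58,y,4]],s)[0]
t=cv2.imread("pics/top0.png")
E
```

```text
[452.74795403 151.61939229 258.76251563] 18.399208656251133 59.16404128074646 [-0.00554774 -0.20115515 -2.06137246]
[-2.24586729e+00  1.21408661e-01  2.09759556e+02]
[[317.41056298 174.25726876]
 [320.01469389 132.63096745]]
```

View pics/w3.png

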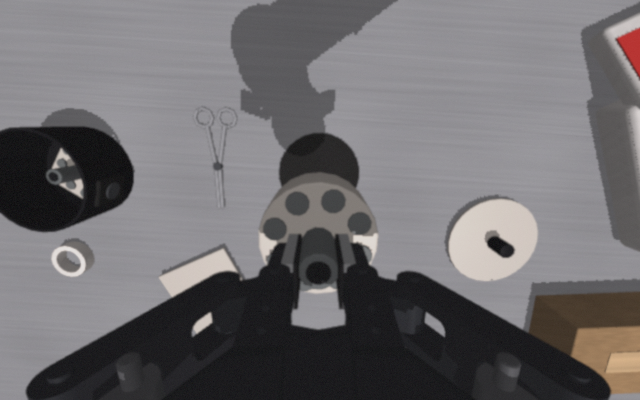

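Mat's far edge at (319,132), as predicted. Lowering.

Call:
{"fn": "drive_tool", "kwargs": {"targets": [[1, -2, 0, 30, 0], [1, -2, 0, 70, 0], [1, -2, 0, 110, 0], [1, -2, 0, 150, 0], [1, -2, 0, 180, 0], [1, -2, 0, 195, 0], [1, -2, 0, 200, 0], [1, -2, 0, 202, 0], [1, -2, 0, 204, 0], [1, -2, 0, 206, 0], [1, -2, 0, 206, 0], [1, -2, 0, 206, 0]]}}

```text
clock: 6.6
position: [455.2, 153.0, 53.8]
ee_rot: [-0.032, 0.999, 0.0, 0.0]
contact_force: [-0.3, 0.2, -2.6]
gripper_width: 18.1
grasp_force: 59.3
```

Call:
{"fn": "drive_tool", "kwargs": {"targets": [[1, 0, 0, 2, 0], [1, 0, 0, 3, 0], [1, 0, 0, 4, 0], [1, 0, 0, 4, 0]]}}

```text
clock: 7.0
position: [454.9, 152.8, 49.1]
ee_rot: [-0.032, 0.999, -0.0, -0.0]
contact_force: [-0.2, 0.2, -1.4]
gripper_width: 17.9
grasp_force: 59.3
```

Call:
{"fn": "drive_tool", "kwargs": {"targets": [[1, 0, 0, 1, 0], [1, 0, 0, 1, 0]]}}

```text
clock: 7.2
position: [455.0, 152.8, 48.8]
ee_rot: [-0.032, 0.999, -0.0, -0.0]
contact_force: [-2.3, -0.9, 2.4]
gripper_width: 18.0
grasp_force: 59.7
```

Call:
{"fn": "drive_tool", "kwargs": {"targets": [[0.6, 0, 0, 0, 0], [0, 0, 0, 0, 0], [0, 0, 0, 0, 0], [0, 0, 0, 0, 0], [0, 0, 0, -10, 0], [0, 0, 0, -40, 0], [0, 0, 0, -90, 0], [0, 0, 0, -140, 0], [0, 0, 0, -190, 0], [0, 0, 0, -210, 0], [0, 0, 0, -210, 0]]}}

```text
clock: 8.3
position: [456.7, 153.8, 263.2]
ee_rot: [-0.032, 0.999, 0.003, 0.004]
contact_force: [0.7, -0.6, 0.3]
gripper_width: 42.8
grasp_force: 0.0
```

```bash
python3 - <<'E'
from h import *
s=arm.read_state(); im=arm.get_image("wrist"); cv2.imwrite("pics/w4.png",im)
print(s["position"],s["gripper_width"],s["clock"])
print("toS",totool([468.5,-174,260],s),proj("wrist",[[455,153,74]],s))
E
```

```text
[456.6552451  153.75375803 263.20373284] 42.78553575768866 8.3
toS [   9.44285102 -327.84377928    1.54174515] [[315.86752515 178.99891618]]
```

View pics/w4.png

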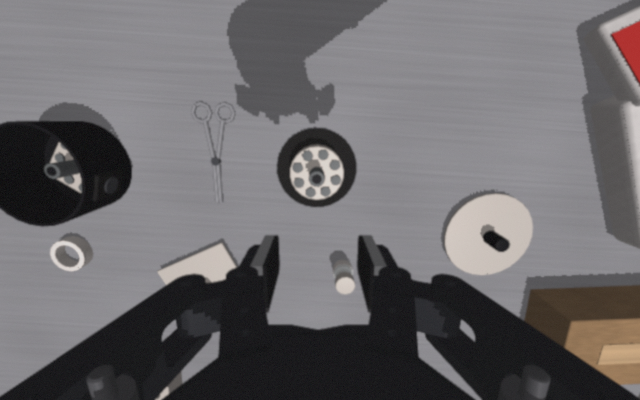

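Insert stands centred on the mat, handle top at (317,176). Now to the square insert.

Call:
{"fn": "drive_tool", "kwargs": {"targets": [[0, 9, -328, 0, 0], [0, 9, -328, 0, 0], [0, 9, -328, 0, 0], [0, 9, -328, 0, 0], [0, 9, -328, 0, 0], [0, 9, -328, 0, 0], [0, 9, -328, 0, 0], [0, 9, -328, 0, 0], [0, 9, -328, 0, 0], [0, 9, -328, 0, 0], [0, 9, -328, 0, 0]]}}

```text
clock: 9.45
position: [467.0, -174.1, 258.0]
ee_rot: [-0.033, 0.999, 0.0, -0.0]
contact_force: [0.4, -0.4, 0.7]
gripper_width: 42.5
grasp_force: 0.0
```

```bash
python3 - <<'E'
from h import *
s=arm.read_state(); im=arm.get_image("wrist"); cv2.imwrite("pics/w5.png",im)
print(s["position"],s["gripper_width"],s["clock"],R.from_quat(s["ee_rot"]).as_matrix().round(3)[:,1])
g=cv2.cvtColor(im,cv2.COLOR_BGR2GRAY)
print("pred handle",proj("wrist",[[468.5,-174,64]],s))
c=ray("wrist",big(g<50,(240,100,400,232)),88,s)[:,:2].astype(np.float32); print("rb",c.min(0),c.max(0),cv2.minEnclosingCircle(c))
c=ray("wrist",big(g>150,(260,120,380,220)),28,s)[:,:2].astype(np.float32); print("block",cv2.minAreaRect(c))
E
```

```text
[ 467.00767994 -174.06586592  258.0035748 ] 42.544529408333055 9.45 [-0.066  0.998  0.   ]
pred handle [[317.11578857 182.28986923]]
rb [ 407.96225 -236.63493] [ 524.16296 -117.59786] ((467.9833679199219, -178.177734375), 61.11759567260742)
block ((467.092041015625, -172.82125854492188), (63.76165771484375, 63.74488830566406), 59.027130126953125)
```

View pics/w5.png

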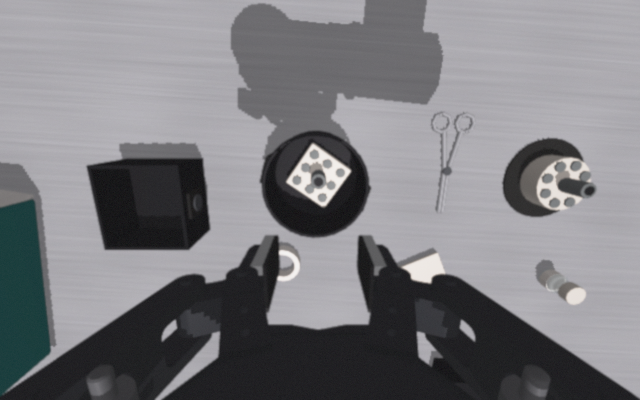

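Square insert handle top at (318,181), bucket rim circle centred around (316,184), nothing in the fingers' way.

Call:
{"fn": "drive_tool", "kwargs": {"targets": [[0, -1, 1, 50, 0], [0, -1, 1, 100, 0], [0, -1, 1, 140, 0], [0, -1, 1, 170, 0], [0, -1, 1, 195, 0], [0, -1, 1, 210, 0], [0, -1, 1, 219, 0], [0, -1, 1, 219, 0], [0.5, -1, 1, 219, 0], [1, -1, 1, 219, 0], [1, -1, 1, 219, 0], [1, -1, 1, 219, 0]]}}

```text
clock: 10.7
position: [468.5, -173.7, 40.0]
ee_rot: [-0.032, 0.999, 0.0, 0.001]
contact_force: [-0.4, 2.2, 5.9]
gripper_width: 18.0
grasp_force: 58.8
```

Call:
{"fn": "drive_tool", "kwargs": {"targets": [[1, 0, 0, 0, 0], [1, 0, 0, 0, 0], [1, 0, 0, 0, 0], [1, 0, 0, -5, 0], [1, 0, 0, -15, 0], [1, 0, 0, -40, 0], [1, 0, 0, -80, 0], [1, 0, 0, -130, 0], [1, 0, 0, -180, 0], [1, 0, 0, -210, 0], [1, 0, 0, -220, 0], [1, 0, 0, -220, 0]]}}

```text
clock: 11.9
position: [468.0, -174.0, 260.2]
ee_rot: [-0.032, 0.999, 0.0, 0.001]
contact_force: [-0.5, 0.3, -3.1]
gripper_width: 17.9
grasp_force: 58.7
```

```bash
python3 - <<'E'
from h import *
s=arm.read_state()
print(s["position"],s["gripper_width"],s["grasp_force"],s["contact_force"],s["joints"])
print(totool([513,-389,260],s))
E
```

```text
[ 468.04623857 -173.95208249  260.16052224] 17.93335899161147 58.707590103149414 [-0.54951444  0.26037346 -3.14928145] [-3.03887714e-02  1.47093048e-01 -2.45718912e-01 -5.43626041e-04
 -1.17569669e+00 -1.47618782e+00]
[-3.11052622e+01 -2.17483118e+02  1.71100555e-01]
```

Call:
{"fn": "drive_tool", "kwargs": {"targets": [[1, -2, -15, 0, -3], [1, -6, -45, 0, -8], [1, -11, -80, 0, -14], [1, -17, -120, 0, -20], [1, -23, -160, 0, -26], [1, -28, -195, 0, -31], [1, -31, -212, 0, -34.5], [1, -31, -217, 0, -34.5], [1, -31, -217, 0, -34.5], [1, -31, -217, 0, -34.5], [1, -31, -217, 0, -34.5]]}}

```text
clock: 13.0
position: [512.8, -387.4, 259.1]
ee_rot: [-0.327, 0.945, 0.0, -0.0]
contact_force: [-0.4, 0.3, -2.4]
gripper_width: 17.9
grasp_force: 58.9
```

```bash
python3 - <<'E'
from h import *
s=arm.read_state(); im=arm.get_image("wrist"); cv2.imwrite("pics/w6.png",im)
print(s["position"],s["gripper_width"],s["grasp_force"],s["contact_force"])
print(totool([513,-389,41],s))
E
```

```text
[ 512.78435167 -387.43046793  259.05610065] 17.92723778456151 58.946154713630676 [-0.39027681  0.2626855  -2.37218775]
[  0.77137451  -1.56002979 218.0549111 ]
```

View pics/w6.png

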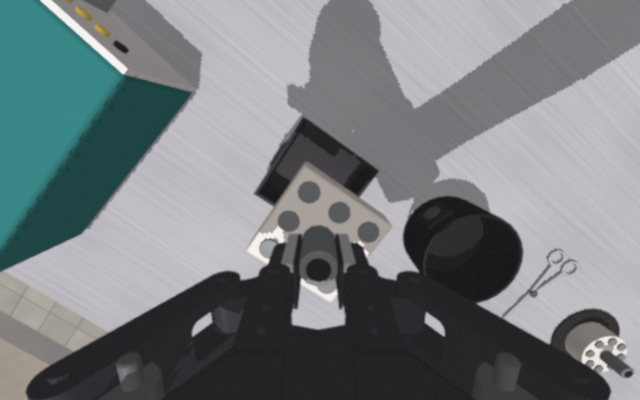

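Insert and bucket sides are parallel within a few degrees; bucket corner at (303,117). Lowering.

Call:
{"fn": "drive_tool", "kwargs": {"targets": [[1, 1, -1, 30, 0], [1, 1, -1, 70, 0], [1, 1, -1, 110, 0], [1, 1, -1, 145, 0], [1, 1, -1, 175, 0], [1, 1, -1, 195, 0], [1, 1, -1, 205, 0], [1, 1, -1, 210, 0], [1, 1, -1, 213, 0], [1, 1, -1, 215, 0], [1, 1, -1, 216, 0], [1, 1, -1, 216, 0]]}}

```text
clock: 14.25
position: [513.1, -390.1, 44.0]
ee_rot: [-0.327, 0.945, -0.0, 0.0]
contact_force: [0.1, -0.3, -3.3]
gripper_width: 18.2
grasp_force: 59.1
```

Call:
{"fn": "drive_tool", "kwargs": {"targets": [[1, 0, 0, 1, 0], [1, 0, 0, 2, 0], [1, 0, 0, 2, 0], [1, 0, 0, 2, 0]]}}

```text
clock: 14.65
position: [512.8, -390.0, 41.3]
ee_rot: [-0.327, 0.945, 0.0, -0.0]
contact_force: [0.2, -0.3, -2.0]
gripper_width: 17.7
grasp_force: 59.1
```

Call:
{"fn": "drive_tool", "kwargs": {"targets": [[1, 0, 0, 1, 0], [1, 0, 0, 2, 0], [1, 0, 0, 2, 0]]}}

```text
clock: 14.95
position: [512.9, -390.0, 40.1]
ee_rot: [-0.327, 0.945, -0.0, 0.0]
contact_force: [-1.0, 1.0, 3.0]
gripper_width: 17.9
grasp_force: 59.8
```

Call:
{"fn": "drive_tool", "kwargs": {"targets": [[0.6, 0, 0, 0, 0], [0.1, 0, 0, 0, 0], [0.1, 0, 0, 0, 0], [0.1, 0, 0, 0, 0], [0.1, 0, 0, -10, 0], [0.1, 0, 0, -40, 0], [0.1, 0, 0, -90, 0], [0.1, 0, 0, -140, 0], [0.1, 0, 0, -190, 0], [0.1, 0, 0, -220, 0], [0.1, 0, 0, -220, 0]]}}

```text
clock: 16.05
position: [514.8, -391.5, 267.0]
ee_rot: [-0.327, 0.945, -0.005, 0.004]
contact_force: [0.7, -0.2, -0.3]
gripper_width: 38.1
grasp_force: 0.0
```

```bash
python3 - <<'E'
from h import *
s=arm.read_state(); im=arm.get_image("wrist"); cv2.imwrite("pics/w7.png",im)
print(s["position"],s["gripper_width"],s["clock"])
g=cv2.cvtColor(im,cv2.COLOR_BGR2GRAY); p=proj("wrist",[[513,-390,28]],s)[0].astype(int)
c=ray("wrist",big(g>150,(p[0]-50,p[1]-45,p[0]+50,p[1]+45)),28,s)[:,:2].astype(np.float32); print("block",cv2.minAreaRect(c))
print("to mat",totool([455,153,260],s))
E
```

```text
[ 514.84238398 -391.52197735  267.01981567] 38.070528038717875 16.05
block ((511.9450378417969, -389.7698974609375), (64.17472839355469, 64.36272430419922), 3.2271926403045654)
to mat [-289.87966408  464.86364405    2.47897995]
```

Square insert flat on the floor: centre (512,-390), 64 mm square at the right height, yaw 3.2°. On to the round insert.

Call:
{"fn": "drive_tool", "kwargs": {"targets": [[0, -290, 466, 5, 34], [0, -290, 466, 5, 34], [0, -290, 466, 5, 34], [0, -290, 466, 5, 34], [0, -290, 466, 5, 34], [0, -290, 466, 5, 34], [0, -290, 466, 5, 34], [0, -290, 466, 5, 34], [0, -290, 466, 5, 34], [0, -290, 466, 5, 34], [0, -290, 466, 5, 34], [0, -290, 466, 5, 34]]}}

```text
clock: 17.3
position: [451.4, 159.1, 253.1]
ee_rot: [-0.039, 0.999, -0.0, -0.001]
contact_force: [-0.2, -0.2, 0.2]
gripper_width: 42.9
grasp_force: 0.0
```

Call:
{"fn": "drive_tool", "kwargs": {"targets": [[0, -290, 466, 5, 34], [0, 0, 0, 0, 0], [0, 0, 0, 0, 0]]}}

```text
clock: 17.6
position: [449.8, 153.1, 249.6]
ee_rot: [-0.037, 0.999, -0.003, -0.006]
contact_force: [0.2, -0.1, 0.9]
gripper_width: 42.7
grasp_force: 0.0
```

```bash
python3 - <<'E'
from h import *
s=arm.read_state(); print(s["position"],s["ee_rot"],s["clock"],s["gripper_width"],totool([455,153,49],s))
E
```

```text
[449.77767499 153.08232199 249.64657064] [-0.03722183  0.99928656 -0.00326213 -0.00550189] 17.6 42.69682999031606 [ -7.45643966   0.75518442 200.5745671 ]
```

Call:
{"fn": "drive_tool", "kwargs": {"targets": [[0, 0, 0, 0, 0], [0, 0, 0, 0, 0], [0, 0, 0, 0, 0]]}}

```text
clock: 17.9
position: [452.7, 155.5, 254.8]
ee_rot: [-0.036, 0.999, 0.0, 0.0]
contact_force: [-0.5, -0.1, 0.5]
gripper_width: 42.9
grasp_force: 0.0
```

```bash
python3 - <<'E'
from h import *
s=arm.read_state(); print(s["position"],s["ee_rot"],totool([455,153,49],s))
im=arm.get_image("wrist"); g=cv2.cvtColor(im,cv2.COLOR_BGR2GRAY); p=proj("wrist",[[455,153,38]],s)[0].astype(int)
c=ray("wrist",big(g>135,(p[0]-50,p[1]-45,p[0]+50,p[1]+45)),38,s)[:,:2].astype(np.float32); print(cv2.minEnclosingCircle(c))
E
```

```text
[452.73239242 155.50740925 254.79508925] [-3.62600728e-02  9.99342198e-01  3.96731626e-04  4.70455613e-04] [ -1.88049809  -2.82131713 205.79492657]
((458.4223937988281, 152.3457794189453), 87.28087615966797)
```

Call:
{"fn": "drive_tool", "kwargs": {"targets": [[0, -2, -3, 50, 0], [0, -2, -3, 100, 0], [0, -2, -3, 140, 0], [0, -2, -3, 170, 0], [0, -2, -3, 190, 0], [0, -2, -3, 200, 0], [0, -2, -3, 206, 0], [0, -2, -3, 206, 0], [0.5, -2, -3, 206, 0], [1, -2, -3, 206, 0], [1, -2, -3, 206, 0], [1, -2, -3, 206, 0]]}}

```text
clock: 19.15
position: [455.6, 153.2, 49.5]
ee_rot: [-0.037, 0.999, 0.001, 0.001]
contact_force: [-1.1, -0.3, 5.4]
gripper_width: 18.1
grasp_force: 59.1
```

Call:
{"fn": "drive_tool", "kwargs": {"targets": [[1, 0, 0, 0, 0], [1, 0, 0, 0, 0], [1, 0, 0, 0, 0], [1, 0, 0, -5, 0], [1, 0, 0, -15, 0], [1, 0, 0, -40, 0], [1, 0, 0, -80, 0], [1, 0, 0, -130, 0], [1, 0, 0, -180, 0], [1, 0, 0, -205, 0], [1, 0, 0, -212, 0], [1, 0, 0, -212, 0]]}}

```text
clock: 20.35
position: [454.3, 152.7, 260.5]
ee_rot: [-0.036, 0.999, 0.001, 0.0]
contact_force: [0.0, 0.4, -3.3]
gripper_width: 17.9
grasp_force: 58.9
```

```bash
python3 - <<'E'
from h import *
s=arm.read_state(); print(s["position"],s["contact_force"],totool([468,-178,260],s))
E
```

```text
[454.34549283 152.69496306 260.47354196] [ 0.02929866  0.43150252 -3.25895001] [ 1.04508165e+01 -3.30812031e+02  9.34531389e-02]
```

Call:
{"fn": "drive_tool", "kwargs": {"targets": [[1, 0, -15, 0, 0], [1, 1, -45, 0, 0], [1, 3, -85, 0, 0], [1, 4, -130, 0, 0], [1, 5, -175, 0, 0], [1, 7, -220, 0, 0], [1, 8, -265, 0, 0], [1, 9, -300, 0, 0], [1, 10, -325, 0, 0], [1, 10, -331, 0, 0], [1, 10, -331, 0, 0], [1, 10, -331, 0, 0]]}}

```text
clock: 21.55
position: [468.3, -177.7, 259.1]
ee_rot: [-0.037, 0.999, 0.0, -0.001]
contact_force: [-0.2, 0.9, -3.1]
gripper_width: 18.0
grasp_force: 59.0
```

Call:
{"fn": "drive_tool", "kwargs": {"targets": [[1, 0, 0, 30, 0], [1, 0, 0, 70, 0], [1, 0, 0, 110, 0], [1, 0, 0, 145, 0], [1, 0, 0, 175, 0], [1, 0, 0, 192, 0], [1, 0, 0, 198, 0], [1, 0, 0, 202, 0], [1, 0, 0, 204, 0], [1, 0, 0, 206, 0], [1, 0, 0, 206, 0], [1, 0, 0, 206, 0]]}}

```text
clock: 22.75
position: [469.4, -178.1, 54.9]
ee_rot: [-0.037, 0.999, -0.0, 0.001]
contact_force: [0.3, 0.3, -2.4]
gripper_width: 17.7
grasp_force: 59.1
```

Call:
{"fn": "drive_tool", "kwargs": {"targets": [[1, 0, 0, 1, 0], [1, 0, 0, 2, 0], [1, 0, 0, 3, 0], [1, 0, 0, 3, 0], [1, 0, 0, 3, 0]]}}

```text
clock: 23.25
position: [469.1, -178.3, 51.6]
ee_rot: [-0.037, 0.999, -0.0, 0.0]
contact_force: [-1.7, -0.9, 2.0]
gripper_width: 18.1
grasp_force: 59.5
```

Call:
{"fn": "drive_tool", "kwargs": {"targets": [[1, 0, 0, 1, 0], [1, 0, 0, 1, 0]]}}

```text
clock: 23.45
position: [469.0, -178.4, 51.5]
ee_rot: [-0.037, 0.999, -0.0, 0.0]
contact_force: [-4.2, -0.5, 7.8]
gripper_width: 18.3
grasp_force: 60.5
```

In contact. Releasing and rising, then toward the square lid at about (652,-11).

Call:
{"fn": "drive_tool", "kwargs": {"targets": [[0.6, 0, 0, 0, 0], [0.1, 0, 0, 0, 0], [0.1, 0, 0, 0, 0], [0.1, 0, 0, 0, 0], [0.1, 0, 0, -10, 0], [0.1, 0, 0, -40, 0], [0.1, 0, 0, -90, 0], [0.1, 0, 0, -140, 0], [0.1, 0, 0, -180, 0], [0.1, 0, 0, -190, 0], [0.1, 0, 0, -190, 0], [0.1, 0, 0, -190, 0]]}}

```text
clock: 24.65
position: [468.1, -177.8, 239.2]
ee_rot: [-0.036, 0.999, 0.0, -0.001]
contact_force: [0.2, -0.1, -1.3]
gripper_width: 38.1
grasp_force: 0.0
```

```bash
python3 - <<'E'
from h import *
s=arm.read_state(); im=arm.get_image("wrist"); cv2.imwrite("pics/w8.png",im); t=arm.get_image("top"); cv2.imwrite("pics/top8.png",t)
print(s["position"],s["gripper_width"],s["clock"])
g=cv2.cvtColor(im,cv2.COLOR_BGR2GRAY); p=proj("wrist",[[469,-178,40]],s)[0].astype(int)
c=ray("wrist",big(g>150,(p[0]-45,p[1]-45,p[0]+45,p[1]+45)),40,s)[:,:2].astype(np.float32); print("drum",cv2.minEnclosingCircle(c))
c=ray("wrist",big(g<50,(p[0]-95,p[1]-95,p[0]+95,min(p[1]+80,233))),88,s)[:,:2].astype(np.float32); print("rb",c.min(0),c.max(0),cv2.minEnclosingCircle(c))
print(totool([653,-10.5,240],s))
E
```

```text
[ 468.14173465 -177.79145701  239.23356707] 38.134709851420126 24.65
drum ((467.84002685546875, -177.59080505371094), 35.73019027709961)
rb [ 407.61783 -237.69577] [ 519.53796  -116.494675] ((467.1994934082031, -177.7027587890625), 61.22210693359375)
[-196.54542983  153.3901071    -0.98302347]
```

View pics/w8.png

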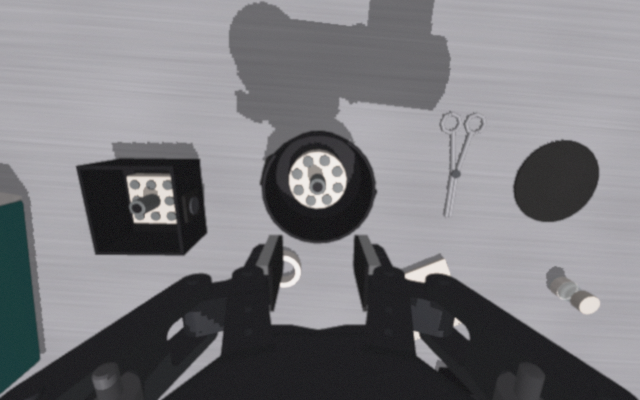

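Both inserts seated: drum centred at (318,178) in the round bucket, square block at (152,198). Moving to the square lid.

Call:
{"fn": "drive_tool", "kwargs": {"targets": [[0, -197, 153, 0, 0], [0, -197, 153, 0, 0], [0, -197, 153, 0, 0], [0, -197, 153, 0, 0], [0, -197, 153, 0, 0], [0, -197, 153, 0, 0], [0, -197, 153, 0, 0], [0, -197, 153, 0, 0], [0, -197, 153, 0, 0]]}}

```text
clock: 25.65
position: [653.5, -12.1, 240.2]
ee_rot: [-0.036, 0.999, -0.0, -0.0]
contact_force: [-0.1, 0.3, -0.4]
gripper_width: 42.8
grasp_force: 0.0
```

```bash
python3 - <<'E'
from h import *
s=arm.read_state(); im=arm.get_image("wrist"); cv2.imwrite("pics/w9.png",im)
print(s["position"],s["gripper_width"],s["clock"])
g=cv2.cvtColor(im,cv2.COLOR_BGR2GRAY); p=proj("wrist",[[653,-10,12]],s)[0].astype(int); print(p,proj("wrist",[[653,-10,46]],s))
c=ray("wrist",big(g>190,(p[0]-85,p[1]-85,p[0]+85,min(p[1]+80,240))),12,s)[:,:2].astype(np.float32); print("lid",cv2.minAreaRect(c))
print(totool([653,-10,30],s), R.from_quat(s["ee_rot"]).as_matrix()[:2,1])
E
```

```text
[653.47924048 -12.07774863 240.24395863] 42.83277591024516 25.65
[318 175] [[318.93248871 180.78411259]]
lid ((654.6027221679688, -7.8818511962890625), (115.02250671386719, 115.2999496459961), 28.27076530456543)
[1.70895926e-01 2.14072885e+00 2.10243804e+02] [-0.07200873  0.99740399]
```

View pics/w9.png

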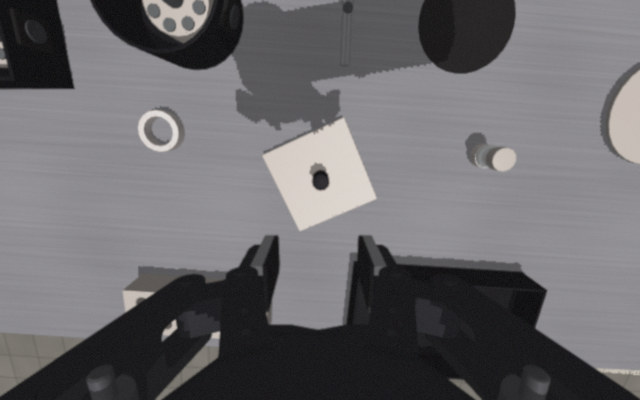

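Square lid: corners (345,118),(376,198),(300,230),(264,155), knob top (320,179). Grasping.

Call:
{"fn": "drive_tool", "kwargs": {"targets": [[0, 0, 3, 50, 0], [0, 0, 3, 100, 0], [0, 0, 3, 140, 0], [0, 0, 3, 175, 0], [0, 0, 3, 200, 0], [0, 0, 3, 212, 0], [0, 0, 3, 219, 0], [0, 0, 3, 219, 0], [0.5, 0, 3, 219, 0], [1, 0, 3, 219, 0], [1, 0, 3, 219, 0], [1, 0, 3, 219, 0]]}}

```text
clock: 26.9
position: [655.3, -7.9, 23.4]
ee_rot: [-0.037, 0.999, 0.0, 0.002]
contact_force: [0.1, -0.1, 5.7]
gripper_width: 19.7
grasp_force: 59.2
```

Call:
{"fn": "drive_tool", "kwargs": {"targets": [[1, 0, 0, 0, 0], [1, 0, 0, 0, 0], [1, 0, 0, 0, 0], [1, 0, 0, -5, 0], [1, 0, 0, -15, 0], [1, 0, 0, -40, 0], [1, 0, 0, -80, 0], [1, 0, 0, -130, 0], [1, 0, 0, -170, 0], [1, 0, 0, -200, 0], [1, 0, 0, -200, 0], [1, 0, 0, -200, 0]]}}

```text
clock: 28.1
position: [653.7, -7.9, 221.9]
ee_rot: [-0.036, 0.999, 0.001, 0.0]
contact_force: [-0.4, 0.4, -2.3]
gripper_width: 19.9
grasp_force: 58.8
```

```bash
python3 - <<'E'
from h import *
s=arm.read_state(); print(s["position"],s["ee_rot"],s["contact_force"],s["joints"],totool([512.5,-389,220],s))
im=arm.get_image("wrist"); cv2.imwrite("pics/w10.png",im)
E
```

```text
[653.70775888  -7.90394573 221.90308776] [-3.64304014e-02  9.99335969e-01  5.45429752e-04  3.86918625e-04] [-0.40816862  0.42650332 -2.32066215] [ 2.34414558e-01  4.39445583e-01  7.05929844e-02 -9.83867817e-04
 -1.20097061e+00 -1.73197876e+00] [ 168.58281482 -369.80454846    1.3733087 ]
```

Call:
{"fn": "drive_tool", "kwargs": {"targets": [[1, 6, -14, 0, 2], [1, 18, -40, 0, 5], [1, 36, -80, 0, 9], [1, 54, -120, 0, 13], [1, 72, -160, 0, 17], [1, 90, -200, 0, 21], [1, 108, -240, 0, 24], [1, 127, -280, 0, 25], [1, 145, -320, 0, 25], [1, 160, -350, 0, 25], [1, 167, -365, 0, 25], [1, 168, -370, 0, 25]]}}

```text
clock: 29.35
position: [511.8, -390.9, 219.7]
ee_rot: [0.182, 0.983, 0.0, -0.001]
contact_force: [-0.3, 0.5, -2.1]
gripper_width: 20.0
grasp_force: 58.8
```

Call:
{"fn": "drive_tool", "kwargs": {"targets": [[1, 0, 0, 0, 0], [1, 0, 0, 30, 0], [1, 0, 0, 60, 0], [1, 0, 0, 70, 0], [1, 0, 0, 70, 0], [1, 0, 0, 70, 0]]}}

```text
clock: 29.95
position: [514.8, -389.3, 152.6]
ee_rot: [0.18, 0.984, -0.001, 0.001]
contact_force: [0.4, -0.3, -0.8]
gripper_width: 19.8
grasp_force: 58.8
```

```bash
python3 - <<'E'
from h import *
s=arm.read_state(); print(s["position"],s["ee_rot"],s["contact_force"],totool([512.5,-389,91],s))
im=arm.get_image("wrist"); cv2.imwrite("pics/w11.png",im)
E
```

```text
[ 514.82646042 -389.26709824  152.61051693] [ 1.79788508e-01  9.83704703e-01 -6.09794133e-04  8.81599517e-04] [ 0.43148412 -0.32265294 -0.7798708 ] [ 2.39090391 -0.51869745 61.60644518]
```

View pics/w11.png

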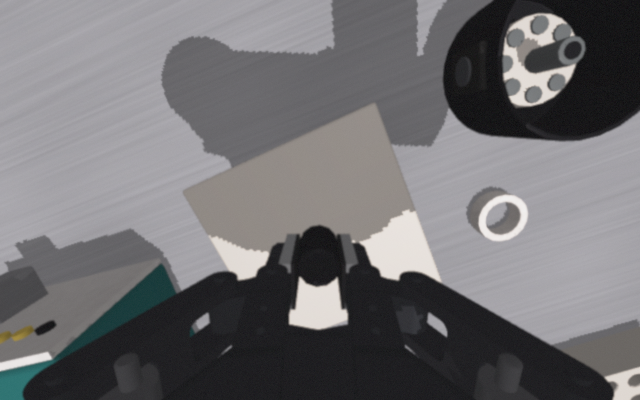

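Lid held flat, near edge runs (184,190)–(375,103). Checking its yaw and centre.

```bash
python3 - <<'E'
from h import *
s=arm.read_state(); P=ray("wrist",[(184,190),(375,103),(440,272)],141.6,s); print(P)
d=P[1]-P[0]; print(np.degrees(np.arctan2(-d[0],d[1])),np.linalg.norm(d)); d=P[1]-P[2]; print(np.degrees(np.arctan2(d[1],d[0])))
u=np.array([d[0],d[1]])/np.linalg.norm(d[:2]); print((P[0]+P[1])[:2]/2-u*59)
E
```

```text
[[ 459.08393026 -447.89050738  141.6       ]
 [ 453.05233411 -333.51375722  141.6       ]
 [ 560.27789125 -326.03408468  141.6       ]]
3.0186658359788914 114.53567622954021
-176.00971452893577
[ 514.92510812 -386.59647952]
```

Call:
{"fn": "drive_tool", "kwargs": {"targets": [[1, 2, 0, 20, 0], [1, 2, 0, 38, 0], [1, 2, 0, 48, 0], [1, 2, 0, 53, 0], [1, 2, 0, 56, 0], [1, 2, 0, 58, 0], [1, 2, 0, 58, 0], [1, 2, 0, 58, 0]]}}

```text
clock: 30.8
position: [512.1, -388.9, 93.9]
ee_rot: [0.181, 0.984, -0.0, 0.001]
contact_force: [0.2, 0.5, -1.4]
gripper_width: 20.0
grasp_force: 58.8
```

Call:
{"fn": "drive_tool", "kwargs": {"targets": [[1, 0, 0, 1, 0], [1, 0, 0, 2, 0], [1, 0, 0, 3, 0], [1, 0, 0, 3, 0]]}}

```text
clock: 31.2
position: [511.8, -388.8, 91.4]
ee_rot: [0.18, 0.984, -0.0, 0.0]
contact_force: [-2.4, 0.8, 4.5]
gripper_width: 19.8
grasp_force: 59.2
```

Contact at the expected height (91). Release, rise and go to the round lid at about (539,420).

Call:
{"fn": "drive_tool", "kwargs": {"targets": [[0.6, 0, 0, 0, 0], [0, 0, 0, 0, 0], [0, 0, 0, 0, 0], [0, 0, 0, 0, 0], [0, 0, 0, -10, 0], [0, 0, 0, -40, 0], [0, 0, 0, -90, 0], [0, 0, 0, -140, 0], [0, 0, 0, -150, 0], [0, 0, 0, -150, 0], [0, 0, 0, -150, 0]]}}

```text
clock: 32.3
position: [511.1, -388.1, 239.2]
ee_rot: [0.181, 0.984, 0.001, -0.001]
contact_force: [-0.5, 0.2, -0.2]
gripper_width: 42.6
grasp_force: 0.0
```

```bash
python3 - <<'E'
from h import *
s=arm.read_state(); im=arm.get_image("wrist"); cv2.imwrite("pics/w12.png",im)
print(s["position"],s["gripper_width"],s["clock"])
g=cv2.cvtColor(im,cv2.COLOR_BGR2GRAY); p=proj("wrist",[[512,-389,80]],s)[0].astype(int)
c=ray("wrist",big(g>205,(p[0]-90,p[1]-90,p[0]+90,min(p[1]+85,235))),80,s)[:,:2].astype(np.float32); print("lid",cv2.minAreaRect(c))
print(totool([539.3,420,240],s))
E
```

```text
[ 511.1170045  -388.14684327  239.24937095] 42.64982276791293 32.3
lid ((515.1812133789062, -387.0382080078125), (107.14089965820312, 115.41571044921875), 3.109872579574585)
[2.61000641e+02 7.65359158e+02 4.34746870e-01]
```

View pics/w12.png

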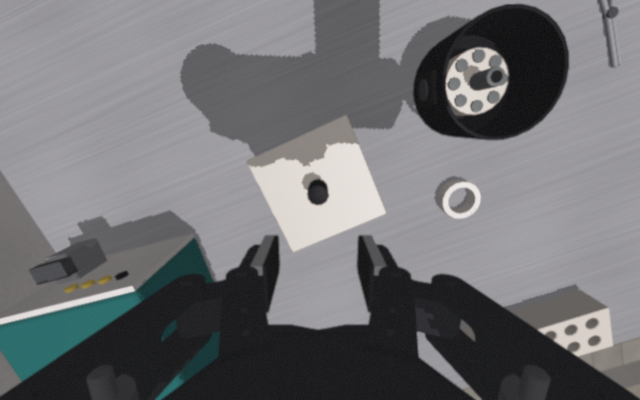

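Square lid sits flat and aligned, corners (348,116),(385,213),(292,251),(247,162). Off to the round lid.

Call:
{"fn": "drive_tool", "kwargs": {"targets": [[0, 14, 43, 0, -3], [0, 29, 85, 0, -7], [0, 44, 128, 0, -11], [0, 58, 170, 0, -15], [0, 73, 213, 0, -19], [0, 87, 256, 0, -23], [0, 102, 298, 0, -25], [0, 116, 341, 0, -25], [0, 131, 383, 0, -25], [0, 145, 426, 0, -25], [0, 160, 469, 0, -25], [0, 174, 511, 0, -25]]}}

```text
clock: 33.55
position: [529.4, 152.3, 238.2]
ee_rot: [-0.037, 0.999, -0.001, -0.002]
contact_force: [1.4, -0.2, -0.0]
gripper_width: 42.5
grasp_force: 0.0
```

```bash
python3 - <<'E'
from h import *
s=arm.read_state(); print(s["position"],totool([539.3,420,240],s))
E
```

```text
[529.44698509 152.31973943 238.23094943] [-29.4873602  266.22899899  -2.35563674]
```

Call:
{"fn": "drive_tool", "kwargs": {"targets": [[0, -29, 266, 0, 0], [0, -29, 266, 0, 0], [0, -29, 266, 0, 0], [0, -29, 266, 0, 0], [0, -29, 266, 0, 0], [0, -29, 266, 0, 0], [0, -29, 266, 0, 0], [0, -29, 266, 0, 0], [0, -29, 266, 0, 0], [0, -29, 266, 0, 0]]}}

```text
clock: 34.55
position: [540.3, 416.8, 240.4]
ee_rot: [-0.036, 0.999, -0.0, -0.0]
contact_force: [-0.4, 1.0, 0.9]
gripper_width: 42.6
grasp_force: 0.0
```

```bash
python3 - <<'E'
from h import *
s=arm.read_state(); im=arm.get_image("wrist"); cv2.imwrite("pics/w13.png",im)
print(s["position"],s["gripper_width"],s["clock"])
g=cv2.cvtColor(im,cv2.COLOR_BGR2GRAY); p=proj("wrist",[[539,420,12]],s)[0].astype(int)
b=(p[0]-95,p[1]-95,p[0]+95,min(p[1]+85,238))
c=ray("wrist",big(g>190,b),12,s)[:,:2].astype(np.float32); e=cv2.minEnclosingCircle(c); print("lid",e)
k=big(g<40,(p[0]-25,p[1]-25,p[0]+30,p[1]+30)); x,y,w,h=cv2.boundingRect(k); print("knob px",x,y,w,h,proj("wrist",[[*e[0],46]],s))
print(totool([*e[0],22],s))
E
```

```text
[540.27312125 416.84485711 240.3928946 ] 42.57884816472125 34.55
lid ((538.87646484375, 421.58453369140625), 65.6703872680664)
knob px 315 169 13 10 [[321.19220195 180.09811485]]
[  0.99581694   4.90083209 218.39153323]
```

Call:
{"fn": "drive_tool", "kwargs": {"targets": [[0, 1, 4, 50, 0], [0, 1, 4, 100, 0], [0, 1, 4, 140, 0], [0, 1, 4, 175, 0], [0, 1, 4, 200, 0], [0, 1, 4, 212, 0], [0, 1, 4, 219, 0], [0, 1, 4, 219, 0], [0.5, 1, 4, 219, 0], [1, 1, 4, 219, 0], [1, 1, 4, 219, 0], [1, 1, 4, 219, 0]]}}

```text
clock: 35.8
position: [539.7, 423.0, 23.4]
ee_rot: [-0.037, 0.999, 0.001, 0.001]
contact_force: [-1.3, 0.2, 5.5]
gripper_width: 19.7
grasp_force: 59.2
```

Call:
{"fn": "drive_tool", "kwargs": {"targets": [[1, 0, 0, 0, 0], [1, 0, 0, 0, 0], [1, 0, 0, 0, 0], [1, 0, 0, -5, 0], [1, 0, 0, -15, 0], [1, 0, 0, -40, 0], [1, 0, 0, -80, 0], [1, 0, 0, -130, 0], [1, 0, 0, -170, 0], [1, 0, 0, -210, 0], [1, 0, 0, -210, 0], [1, 0, 0, -210, 0]]}}

```text
clock: 37.0
position: [538.6, 422.2, 232.6]
ee_rot: [-0.036, 0.999, 0.001, 0.0]
contact_force: [-0.2, -0.3, -2.8]
gripper_width: 19.9
grasp_force: 58.7
```

```bash
python3 - <<'E'
from h import *
s=arm.read_state(); print(s["position"],s["contact_force"],totool([468,-177.6,232],s))
E
```

```text
[538.56678925 422.24908934 232.60501431] [-0.24167186 -0.33849297 -2.81706028] [ 114.09210347 -593.11152884   -0.82101024]
```

Call:
{"fn": "drive_tool", "kwargs": {"targets": [[1, 3, -15, 0, 0], [1, 9, -45, 0, 0], [1, 17, -90, 0, 0], [1, 26, -135, 0, 0], [1, 35, -180, 0, 0], [1, 43, -225, 0, 0], [1, 52, -270, 0, 0], [1, 60, -315, 0, 0], [1, 69, -360, 0, 0], [1, 78, -405, 0, 0], [1, 86, -450, 0, 0], [1, 95, -495, 0, 0]]}}

```text
clock: 38.2
position: [478.4, -80.2, 229.6]
ee_rot: [-0.037, 0.999, 0.0, -0.002]
contact_force: [1.4, 0.7, -1.3]
gripper_width: 20.3
grasp_force: 58.8
```

Call:
{"fn": "drive_tool", "kwargs": {"targets": [[1, 8, -40, 0, 0], [1, 14, -75, 0, 0], [1, 18, -92, 0, 0], [1, 19, -98, 0, 0], [1, 19, -98, 20, 0], [1, 19, -98, 50, 0], [1, 19, -98, 70, 0], [1, 19, -98, 70, 0], [1, 19, -98, 70, 0]]}}

```text
clock: 39.1
position: [468.4, -177.2, 161.1]
ee_rot: [-0.037, 0.999, -0.0, -0.001]
contact_force: [0.5, -0.6, -1.2]
gripper_width: 19.7
grasp_force: 58.9
```

```bash
python3 - <<'E'
from h import *
s=arm.read_state(); print(s["position"],s["contact_force"],totool([468,-177.6,105],s))
im=arm.get_image("wrist"); z=s["position"][2]-11
g=cv2.cvtColor(im,cv2.COLOR_BGR2GRAY); c=big(g>110,(150,60,490,235)); P=ray("wrist",c,z,s); t=P[P[:,0]<P[:,0].min()+25]
A=np.c_[2*t[:,:2],np.ones(len(t))]; q=np.linalg.lstsq(A,(t[:,:2]**2).sum(1),rcond=None)[0]; print(q[:2],np.sqrt(q[2]+q[:2]@q[:2]))
E
```

```text
[ 468.43555391 -177.23081049  161.05577902] [ 0.4737578  -0.58163381 -1.15816398] [ 0.3776559  -0.3267326  56.05646253]
[ 329.55528115 -174.18752481] 90.63611245556572
```

Call:
{"fn": "drive_tool", "kwargs": {"targets": [[1, 0, 0, 20, 0], [1, 0, 0, 36, 0], [1, 0, 0, 44, 0], [1, 0, 0, 49, 0], [1, 0, 0, 52, 0], [1, 0, 0, 53, 0], [1, 0, 0, 53, 0], [1, 0, 0, 53, 0]]}}

```text
clock: 39.95
position: [468.8, -177.7, 108.8]
ee_rot: [-0.037, 0.999, -0.0, 0.001]
contact_force: [0.3, -0.9, -1.6]
gripper_width: 19.8
grasp_force: 58.9
```

Call:
{"fn": "drive_tool", "kwargs": {"targets": [[1, 0, 0, 1, 0], [1, 0, 0, 2, 0], [1, 0, 0, 3, 0], [1, 0, 0, 3, 0]]}}

```text
clock: 40.35
position: [468.4, -177.7, 105.4]
ee_rot: [-0.037, 0.999, -0.0, -0.0]
contact_force: [0.3, 0.7, 0.4]
gripper_width: 20.0
grasp_force: 59.3
```

Call:
{"fn": "drive_tool", "kwargs": {"targets": [[1, 0, 0, 1, 0], [1, 0, 0, 1, 0], [0.6, 0, 0, 1, 0], [0, 0, 0, 1, 0], [0, 0, 0, 1, 0], [0, 0, 0, 1, 0], [0, 0, 0, -10, 0], [0, 0, 0, -40, 0], [0, 0, 0, -90, 0], [0, 0, 0, -135, 0], [0, 0, 0, -135, 0], [0, 0, 0, -135, 0]]}}

```text
clock: 41.55
position: [468.9, -177.5, 242.0]
ee_rot: [-0.037, 0.999, 0.0, 0.002]
contact_force: [0.7, -0.1, -0.9]
gripper_width: 42.5
grasp_force: 0.0
```

```bash
python3 - <<'E'
from h import *
s=arm.read_state(); im=arm.get_image("wrist"); cv2.imwrite("pics/w14.png",im); print(s["position"],s["clock"],s["contact_force"])
g=cv2.cvtColor(im,cv2.COLOR_BGR2GRAY); p=proj("wrist",[[468,-178,94]],s)[0].astype(int)
c=ray("wrist",big(g>190,(p[0]-95,p[1]-95,p[0]+95,min(p[1]+95,240))),94,s)[:,:2].astype(np.float32); print(cv2.minEnclosingCircle(c))
E
```

```text
[ 468.85304534 -177.54952834  242.03720107] 41.55 [ 0.73800973 -0.05552118 -0.86672627]
((467.2220764160156, -176.5735321044922), 65.2498779296875)
```

View pics/w14.png

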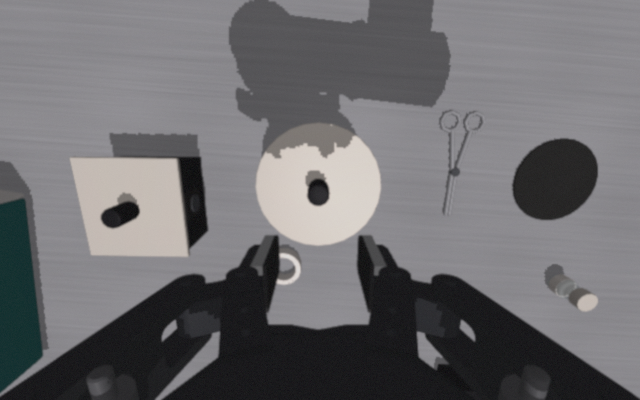

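Both lids are seated: round lid centred at (318,184), measured at (467,-177), and square lid at (135,206), flush with its bucket. Handing in.

```bash
python3 -c "
from bench import arm
print(arm.job_done())"
```

```text
the job is handed in; nothing more can be done
None
```

The inserts are swapped into the buckets of their own shape, both lids look seated flat in the last camera view, and I handed the job in at about 42 s; the hand-in call returned no verdict.

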